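# Stand up the fallen bottle and lift the bottle caddy level

## Task

I want to wipe the mat under the bottle caddy: first stand the fallen orange-capped bottle upright again in its own lane of the caddy and let go of it, because it would roll out on the way. Then lift the caddy by its red handle about 10 cm up off the mat, keeping it level so that all five bottles stay standing in it, and finish while still holding it there in the air, level and still. Leave everything else on the bench where it is.

Things in the scene. Friction and masses are not known exactly. Their poses are not given: they have to be found in the camera images.
- caddy_handle (a point): centre of the red grip bar of the plywood bottle caddy, over the caddy's middle and 138 mm above its underside. The bar is 18 mm wide (x), 134 mm long (y), 24 mm tall; its top is 12 mm above this point; z is up. It stands on two 20 mm wide posts at y = -55 and +55 mm, braced outwards down to y = 90 mm. The loaded caddy weighs about 0.75 kg and balances within 15 mm (x, y) of it.
- caddy: the caddy, a loose open tray 176 mm (x) by 260 mm (y) on the mat; origin in the middle of its underside, 138 mm below the handle point, same axes. Floor 6 mm thick; outer walls 5 mm thick, 55 mm tall. A centre board (8 mm thick, 55 mm tall, along y, under the bar) and a 30 mm tall keeper rail on each side of it leave two bottle lanes along y.
- oil_lane (a point): middle of the fallen bottle's lane, on the caddy's 6 mm floor: at x = -59.5 mm, y = 0 from the caddy's middle; same axes as the caddy. The lane is 47 mm wide (x) and 250 mm long (y). The other lane is its mirror image at x = +59.5 mm.
- oil_center (a point): the fallen bottle, blue with orange cap and band: 40 mm diameter, 122 mm tall, 80 g; screw cap of 25 mm diameter from 92 mm up. Point: its centre, 61 mm above its underside; z runs from foot to cap. It leans by about 38 degrees towards the caddy's +y end, its foot on the lane's floor, its body on the top of the end wall, its cap out over that wall, kept by friction alone. Turned up about its foot's lower edge it stands clear of its neighbours.
- amber_center (a point): a neighbour, brown with black cap: standing, 40 mm diameter, 122 mm tall, 80 g; screw cap of 25 mm diameter from 92 mm up. Point: its centre, 61 mm above its underside; z runs from foot to cap. It must keep standing in the caddy.
- white_center (a point): a neighbour, white with green cap: standing, 40 mm diameter, 122 mm tall, 80 g; screw cap of 25 mm diameter from 92 mm up. Point: its centre, 61 mm above its underside; z runs from foot to cap. It must keep standing in the caddy.
- red_center (a point): a neighbour, red with black cap: standing, 40 mm diameter, 122 mm tall, 80 g; screw cap of 25 mm diameter from 92 mm up. Point: its centre, 61 mm above its underside; z runs from foot to cap. It must keep standing in the caddy.
- grey_center (a point): a neighbour, grey with yellow cap: standing, 40 mm diameter, 122 mm tall, 80 g; screw cap of 25 mm diameter from 92 mm up. Point: its centre, 61 mm above its underside; z runs from foot to cap. It must keep standing in the caddy.
- mat: brown rubber bench mat under the caddy, 460 mm (x) by 700 mm (y), 3 mm thick, fixed to the bench; origin in the middle of its underside, on the bench top.
- servos: row of seven small black servos on a wooden rail, 54 mm (x) by 190 mm (y) by 64 mm tall; origin in the middle of the rail's underside. Leave it alone.
- airtrap: clear cylindrical fuel trap with blue ends, 126 mm long (x), 43 mm across, 49 mm tall; origin under its middle. Leave it alone.
- tape: roll of yellow tape lying flat, 90 mm diameter, 24 mm tall; origin in the middle of its underside. Leave it alone.
Things that resemble listed ones, but are neither listed nor needed, are in the scene too. Leave any purple or turquoise look-alike of the part that bears oil_center alone.

How it is judged (in metres and radians):
On the way, in this order (a step that is already met when the one before it is completed fails the run):
1. the fallen bottle stands upright on the floor of its lane, let go, with the caddy still down on the mat (angle between oil_center's own z axis and vertical below 0.1 rad and z of oil_center in the frame of caddy_handle between -0.081 and -0.061 m and x of oil_center in the frame of caddy_handle between -0.085 and 0.085 m and y of oil_center in the frame of caddy_handle between -0.125 and 0.125 m and x of oil_center in the frame of caddy_handle below -0.02 m and contact force between the fingers and oil below 0.05 N and height (world z) of caddy_handle below 0.149 m), for 0.3 s.
2. the caddy is lifted level off the mat by the gripper, at least 3 cm, with all five bottles standing in it (height (world z) of caddy_handle above 0.171 m and angle between caddy_handle's own z axis and vertical below 0.15 rad and contact force between the fingers and caddy above 1 N and angle between each of oil_center, amber_center, white_center, red_center, grey_center's own z axis and vertical below 0.2 rad and z of oil_center in the frame of caddy_handle between -0.081 and -0.061 m and x of oil_center in the frame of caddy_handle between -0.085 and 0.085 m and y of oil_center in the frame of caddy_handle between -0.125 and 0.125 m and z of amber_center in the frame of caddy_handle between -0.081 and -0.061 m and x of amber_center in the frame of caddy_handle between -0.085 and 0.085 m and y of amber_center in the frame of caddy_handle between -0.125 and 0.125 m and z of white_center in the frame of caddy_handle between -0.081 and -0.061 m and x of white_center in the frame of caddy_handle between -0.085 and 0.085 m and y of white_center in the frame of caddy_handle between -0.125 and 0.125 m and z of red_center in the frame of caddy_handle between -0.081 and -0.061 m and x of red_center in the frame of caddy_handle between -0.085 and 0.085 m and y of red_center in the frame of caddy_handle between -0.125 and 0.125 m and z of grey_center in the frame of caddy_handle between -0.081 and -0.061 m and x of grey_center in the frame of caddy_handle between -0.085 and 0.085 m and y of grey_center in the frame of caddy_handle between -0.125 and 0.125 m), for 0.2 s.
At the end, for the whole second after the job is handed in: The gripper still holds the caddy 65 to 140 mm above the mat, touching nothing else, tilted by less than 0.1 rad (6 degrees) and at rest (under 20 mm/s and 0.15 rad/s), with all five bottles standing on its floor within its walls (tilted by less than 0.15 rad), the once fallen one in its own lane (height (world z) of caddy_handle between 0.206 and 0.281 m and angle between caddy_handle's own z axis and vertical below 0.1 rad and linear speed of caddy below 0.02 m/s and angular speed of caddy below 0.15 rad/s and contact force between the fingers and caddy above 1 N and contact force between caddy and mat below 0.05 N and contact force between caddy and servos below 0.05 N and contact force between caddy and airtrap below 0.05 N and contact force between caddy and tape below 0.05 N and angle between each of oil_center, amber_center, white_center, red_center, grey_center's own z axis and vertical below 0.15 rad and z of oil_center in the frame of caddy_handle between -0.081 and -0.061 m and x of oil_center in the frame of caddy_handle between -0.085 and 0.085 m and y of oil_center in the frame of caddy_handle between -0.125 and 0.125 m and z of amber_center in the frame of caddy_handle between -0.081 and -0.061 m and x of amber_center in the frame of caddy_handle between -0.085 and 0.085 m and y of amber_center in the frame of caddy_handle between -0.125 and 0.125 m and z of white_center in the frame of caddy_handle between -0.081 and -0.061 m and x of white_center in the frame of caddy_handle between -0.085 and 0.085 m and y of white_center in the frame of caddy_handle between -0.125 and 0.125 m and z of red_center in the frame of caddy_handle between -0.081 and -0.061 m and x of red_center in the frame of caddy_handle between -0.085 and 0.085 m and y of red_center in the frame of caddy_handle between -0.125 and 0.125 m and z of grey_center in the frame of caddy_handle between -0.081 and -0.061 m and x of grey_center in the frame of caddy_handle between -0.085 and 0.085 m and y of grey_center in the frame of caddy_handle between -0.125 and 0.125 m and x of oil_center in the frame of caddy_handle below -0.02 m); the arm keeps its last pose, push and grip.
It fails at once if the caddy is tipped by more than 0.3 rad (17 degrees) (angle between caddy_handle's own z axis and vertical above 0.3 rad).
It fails at once if a bottle that stood is tipped by more than 0.5 rad (29 degrees) (angle between any of amber_center, white_center, red_center, grey_center's own z axis and vertical above 0.5 rad).
It fails at once if something else on the bench is moved by more than 30 mm (distance of any of servos, airtrap, tape from where it was at the start of the episode above 0.03 m).
It also fails if it takes over 46 s, if anything falls off the work surface, if the arm or the gripper's body presses on something with over 40 N, if the wrist force passes 120 N, or if a joint passes its speed limit or range.

## Robot

A 6-joint arm with a two-finger parallel gripper is mounted at the origin on the work surface. World frame = base frame: x ahead of the robot, y to its left, z up, the work surface at z = 0. Lengths are in mm, angles in rad, forces in N, time in s.
With the tool pointing down it reaches from about 350 to 875 mm from the base axis. Payload 4.2 kg.
Tool frame: the origin (TCP) lies between the finger pads; the fingertips stand 14 mm ahead of it and the grasp point (between the pads) lies 5 mm behind it; z points along the fingers, y is the line along which they close (so a half turn about z gives the same grasp; the last joint's range is limited). The gripper opens to 85 mm and grips with 20 to 120 N. Pads are 22 mm wide; open, the fingers measure 114 mm over their backs; the gripper's body (76 mm by 85 mm) begins 54 mm behind the grasp point. The pads swing forward as they close: fully open they stand 13 mm farther back than shut.
Start: joints at [1.606, 0.385, 0.008, 0, -1.194, -0.259], TCP at [138.679, 609.399, 245.312] pointing down, gripper open.
Joint ranges: [-3.14, 3.14], [-1.21, 2.06], [-1.07, 1.41], [-3.16, 2.05], [-2.99, -0.16], [-3.1, 3.1]. Speed limits (rad/s): [2.79, 2.79, 3.14, 3.14, 3.14, 3.14].

## Interface

Orientations are given as a unit quaternion [x, y, z, w].
In Python, from bench import * gives the robot as it stands.
- The arm moves only by the tool carry_out, never from a script. Its argument "motion" is a list of rows, each a list of 7 numbers: the turn, a rotation vector about the tool's x, y, z in rad, then the shift along the tool's x, y, z in mm, then the opening, from -1 (shut) to 1 (fully open), so that 0 is half open. A call has 1 to 5 rows; each row is the pose to reach, as a shift and turn from the pose commanded when the call began, along the tool's axes at that moment; what a row does not reach only later rows make up. A row lasts 1/8 s, in which the tool goes at most 62.5 mm and 10.7 degrees, less where a joint would pass 70% of its speed; a pose out of reach is approached as far as the arm can. A call with a gripper value outside its range is refused whole. The fingers move at their own pace and stop on an object; the grip force is fixed at half the most. Time passes only in rows, so rows that repeat a pose let the fingers close. It gives the time, the measured TCP pose, the force, the opening and the grip force at its end, in the units of the state.
- read_state(): the state, without advancing time (a new reading comes with each control period).
- get_image(name): name is "side" or "top" or "wrist"; returns a dict with "color" (480x640x3 uint8, blue, green, red), "mtx" (3x3 intrinsics, pixels), "k1" (the pictures are not rectified: a ray, as slopes to the right and down, at radius r is drawn at 1 + k1 r^2 times it, then the intrinsics apply), "position" and "orientation" of the camera in the world. Camera axes: x right, y down, z forward; pixel columns grow to the right and rows downward; lengths in mm; the calibration is good to about 2 mm. A picture is of the moment at which its call begins. There is no depth.
- job_done(): hands the job in; it is judged then, once.
The state is a dict: "clock": time; "joints": joint angles; "joint_vel": joint speeds; "joint_efforts": joint torques, N m; "position": TCP position; "ee_rot": TCP orientation; "contact_force": force on the tool from outside, world axes, zero at the start; "wrist_torque": the same for the moment, N m; "gripper_width": finger opening in mm; "grasp_force": force on a finger pad.
Only numpy, scipy, OpenCV 4.12 (cv2) and the standard library are available. Lean on these libraries where they do the work, as an engineer would, in place of code of your own. Each camera call takes 0.05 s, during which the arm holds its last target. There are 200 camera calls.

## Working session

There is one attempt and no reset: what is moved stays moved. The work goes in short steps, Python scripts to look and compute and a tool call to move; the robot and the scene stay as the last step left them, time stands still between calls to the robot, and variables do not carry over. Pictures are saved under pics/ and viewed, at most 11 in all, crops included, and the job is handed in when it is done.

Besides the shell and the picture viewer there is one more tool, called after "Request:" by a JSON object that holds its "api" and its "payload". carry_out: Moves the arm, as the interface text tells. Its arguments: {"type":"object","properties":{"motion":{"type":"array"}},"required":["motion"]}

```bash
mkdir -p pics; cat > h.py <<'E'
from bench import *
import numpy as np, cv2
from scipy.spatial.transform import Rotation as R
def rays(im,px):
    px=np.array(px,float).reshape(-1,1,2)
    K=np.array(im["mtx"],float); d=np.array([im["k1"],0,0,0],float)
    n=cv2.undistortPoints(px,K,d).reshape(-1,2)
    v=np.c_[n,np.ones(len(n))]
    return np.array(im["position"],float),R.from_quat(im["orientation"]).apply(v)
def onz(im,px,z):
    o,v=rays(im,px); return o+v*((z-o[2])/v[:,2])[:,None]
def proj(im,P):
    c=R.from_quat(im["orientation"]).inv().apply(np.atleast_2d(P)-np.array(im["position"],float))
    n=c[:,:2]/c[:,2:]; n=n*(1+im["k1"]*(n**2).sum(1))[:,None]
    K=np.array(im["mtx"]); return n*[K[0,0],K[1,1]]+K[:2,2]
def tri(a,pa,b,pb):
    o1,v1=rays(a,pa);o2,v2=rays(b,pb);v1=v1[0]/np.linalg.norm(v1[0]);v2=v2[0]/np.linalg.norm(v2[0])
    s=np.linalg.lstsq(np.c_[v1,-v2],o2-o1,rcond=None)[0]
    return (o1+v1*s[0]+o2+v2*s[1])/2,np.linalg.norm(o1+v1*s[0]-o2-v2*s[1])
E
python3 - <<'E'
from h import *
for n in("side","top"):
    i=get_image(n); cv2.imwrite(f"pics/{n}0.png",i["color"]); print(n,i["position"],i["orientation"],i["mtx"],i["k1"])
s=read_state();print(s["clock"],s["position"],s["ee_rot"],s["gripper_width"])
E
```

```text
side [-121.90611701 -636.92898949  911.84897605] [ 0.83957521 -0.34767609  0.16419835 -0.38376257] [[557.02117675   0.         324.66828431]
 [  0.         557.02117675 241.08438482]
 [  0.           0.           1.        ]] 0.04552468917204173
top [ 381.14908676    4.63300789 1244.88452682] [-0.7036429   0.70677604 -0.04759216  0.05558127] [[531.07065567   0.         320.80803489]
 [  0.         531.07065567 234.3537826 ]
 [  0.           0.           1.        ]] -0.04258520785299258
0.1 [138.56824503 608.96638639 244.33446096] [ 9.93736364e-01 -1.11745837e-01 -6.60300487e-05  9.50290798e-04] 85.43599291143717
```

View pics/top0.png

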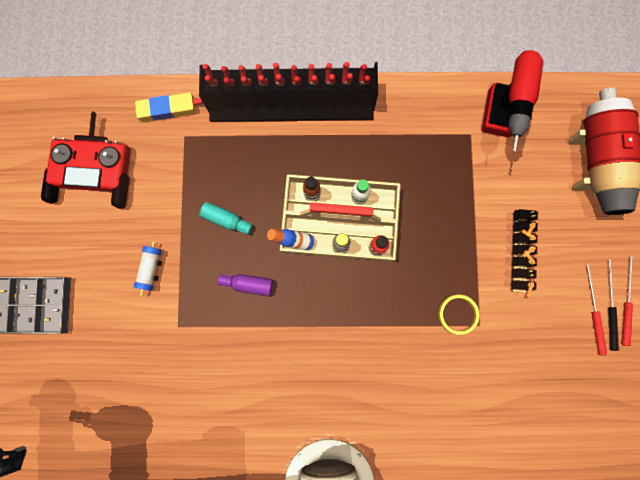

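View pics/side0.png

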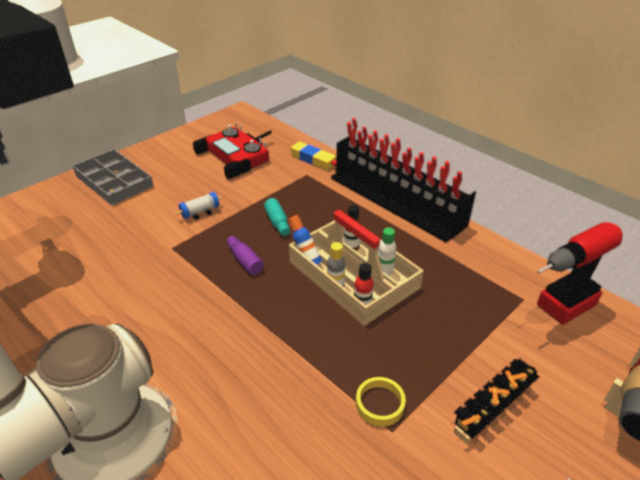

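Top view: the red bar is at about (341,210). There are three fallen-bottle candidates: blue with orange cap at (290,239), turquoise at (226,218) and purple at (246,285). The first fits, being the only one orange-capped and leaning over the caddy's +y (left) wall. I'll measure it and confirm in a crop.

```bash
cat > m.py <<'E'
from h import *
def comp(im,lo,hi,box,lo2=None,hi2=None):
    hsv=cv2.cvtColor(im["color"],cv2.COLOR_BGR2HSV); m=cv2.inRange(hsv,np.array(lo),np.array(hi))
    if lo2 is not None: m|=cv2.inRange(hsv,np.array(lo2),np.array(hi2))
    k=np.zeros_like(m); x0,y0,x1,y1=box; k[y0:y1,x0:x1]=m[y0:y1,x0:x1]
    n,l,s,c=cv2.connectedComponentsWithStats(k); j=1+np.argmax(s[1:,4]); return c[j],s[j],(l==j).astype(np.uint8)
E
python3 - <<'E'
from m import *
t=get_image("top"); s=get_image("side")
def bar(im,box,lab):
    c,st,m=comp(im,(0,150,80),(6,255,255),box,(174,150,80),(180,255,255))
    p=np.argwhere(m)[:,::-1].astype(float)
    r=cv2.minAreaRect(p.astype(np.float32)); print(lab,c,st,r)
    return c,cv2.boxPoints(r)
c,b=bar(t,(295,198,385,222),"top bar")
print(onz(t,b,153).round(1)); print("c",onz(t,c,150).round(1))
c2,b2=bar(s,(325,205,390,255),"side bar"); print("tri",tri(t,c,s,c2))
for nm,im,box in(("top",t,(262,222,300,250)),("side",s,(285,210,312,240))):
    c,st,m=comp(im,(5,150,120),(15,255,255),box); print("cap",nm,c,st)
    if nm=="top": ct=c
    else: print(tri(t,ct,s,c))
a=cv2.resize(t["color"][165:270,255:415],None,fx=5,fy=5,interpolation=cv2.INTER_CUBIC)
cv2.imwrite("pics/ct.png",a)
a=cv2.resize(s["color"][180:330,265:435],None,fx=4,fy=4,interpolation=cv2.INTER_CUBIC)
cv2.imwrite("pics/cs.png",a)
E
```

```text
top bar [340.9962963  209.00555556] [310 203  63  14 540] ((340.9448547363281, 209.16207885742188), (62.699344635009766, 8.968913078308105), 4.763641834259033)
[[591.2  40.6 153. ]
 [610.3  39.  153. ]
 [598.4 -91.8 153. ]
 [579.4 -89.9 153. ]]
c [[595.8 -25.8 150. ]]
side bar [356.17481481 227.96148148] [333 209  47  40 675] ((355.74322509765625, 227.95945739746094), (55.566368103027344, 13.25223159790039), 35.53767395019531)
tri (array([598.36656869, -26.90817445, 141.79084177]), np.float64(2.6209959416870783))
cap top [274.61904762 234.96296296] [267 228  17  14 189]
cap side [295.07272727 221.78787879] [288 214  15  17 165]
(array([548.97497415, 116.83895682, 104.95626774]), np.float64(2.3821547164694548))
```

View pics/ct.png

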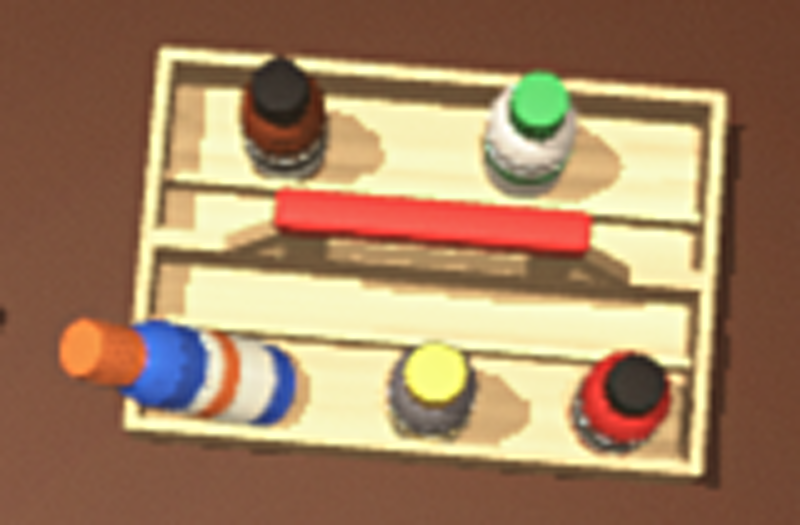

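View pics/cs.png

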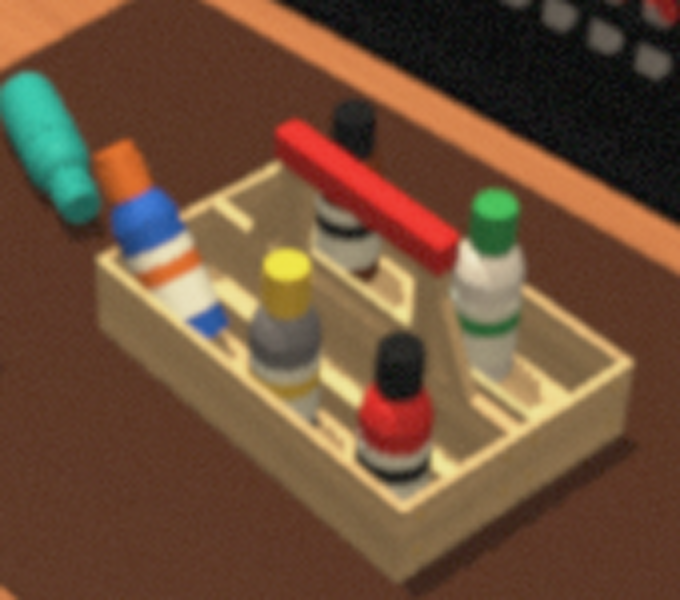

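The crop confirms it: the orange-capped blue bottle, cap at (275,235) in top and (295,222) in side, rests over the +y end wall in the near lane. Its triangulated cap matches the 38° lean geometry. Next I compute the moves.

```bash
cat > p.py <<'E'
from h import *
import sys
O=np.array([594.8,-25.5,0.]); yaw=-0.0905
C=R.from_euler("z",yaw).as_matrix()
def plan(x,y,z,th,base=np.array([[0,-1,0],[-1,0,0],[0,0,-1.]])):
    s=read_state(); Rc=R.from_quat(s["ee_rot"])
    P=O+C@np.array([x,y,z]); Rt=R.from_matrix(C@base)*R.from_euler("y",th)
    return (Rc.inv()*Rt).as_rotvec().round(3), Rc.inv().apply(P-np.array(s["position"])).round(1)
def where():
    s=read_state(); Rc=R.from_quat(s["ee_rot"]).as_matrix()
    return C.T@(np.array(s["position"])-O), s["clock"],s["gripper_width"],s["grasp_force"],np.array(s["contact_force"]).round(1),np.array(s["joints"]).round(2)
if __name__=="__main__":
    print(where()); a=[float(v) for v in sys.argv[1:]]
    if a: print(*plan(*a))
E
python3 p.py -59 190 250 0
```

```text
(array([-511.66946627,  590.76859809,  244.64257295]), 0.2, 85.42202628738265, 0.0, array([ 0. , -0.2, -0.9]), array([ 1.61,  0.39,  0.01, -0.  , -1.19, -0.26]))
[ 1.000e-03 -1.000e-03  1.437e+00] [501.9 337.   -4.9]
```

Request:
{"api": "carry_out", "payload": {"motion": [[0,0,1.437,502,337,-5,0.3],[0,0,1.437,502,337,-5,0.3],[0,0,1.437,502,337,-5,0.3],[0,0,1.437,502,337,-5,0.3],[0,0,1.437,502,337,-5,0.3]]}}

```text
clock: 0.82
position: [354.0, 380.3, 248.0]
ee_rot: [0.835, -0.551, -0.0, -0.0]
contact_force: [0.9, 0.1, 0.0]
gripper_width: 55.6
grasp_force: 0.0
```

```bash
python3 p.py -59 190 250 0
```

```text
(array([-276.48866893,  382.41457864,  248.01034063]), 0.825, 55.57593716253903, 0.0, array([0.9, 0.1, 0. ]), array([ 1.13,  0.2 , -0.24,  0.  , -1.12, -0.73]))
[-0.     0.     0.494] [ 272.6 -100.2   -2. ]
```

Request:
{"api": "carry_out", "payload": {"motion": [[0,0,0.494,272.6,-100.2,-2,0.3],[0,0,0.494,272.6,-100.2,-2,0.3],[0,0,0.494,272.6,-100.2,-2,0.3],[0,0,0.494,272.6,-100.2,-2,0.3],[0,0,0.494,272.6,-100.2,-2,0.3]]}}

```text
clock: 1.45
position: [554.8, 169.6, 249.6]
ee_rot: [-0.676, 0.737, 0.0, -0.0]
contact_force: [-0.4, 0.9, -0.4]
gripper_width: 55.5
grasp_force: 0.0
```

```bash
python3 p.py -59 191 175 0.663
```

```text
(array([-57.45359373, 190.65037778, 249.61817722]), 1.45, 55.515619445466044, 0.0, array([-0.4,  0.9, -0.4]), array([ 0.58,  0.31, -0.1 ,  0.  , -1.17, -0.66]))
[-0.001  0.663  0.004] [-0.4  1.5 74.6]
```

Request:
{"api": "carry_out", "payload": {"motion": [[0,0.663,0.004,0,1.5,75,0.3],[0,0.663,0.004,0,1.5,75,0.3],[0,0.663,0.004,0,1.5,75,0.3],[0,0.663,0.004,0,1.5,75,0.3],[0,0.663,0.004,0,1.5,75,0.3]]}}

```text
clock: 2.08
position: [551.5, 172.7, 172.9]
ee_rot: [-0.639, 0.697, -0.22, -0.241]
contact_force: [-0.4, -0.2, 0.5]
gripper_width: 55.4
grasp_force: 0.0
```

```bash
python3 p.py -59 135.6 104 0.663; python3 - <<'E'
from m import *
t=get_image("top"); w=get_image("wrist"); cv2.imwrite("pics/w1.png",w["color"])
from p import O,C
print(proj(w,[O+C@np.array([-59.5,136.8,105.6]),O+C@np.array([-59.5,146,117.4]),O+C@np.array([-59.5,70.9,21.3])]))
try:
  c,s,m=comp(w,(5,150,100),(16,255,255),(0,0,640,480)); print(c,s, cv2.minAreaRect(np.argwhere(m)[:,::-1].astype(np.float32)))
except Exception as e: print(e)
E
```

```text
(array([-61.00744635, 193.48871032, 172.92899626]), 2.075, 55.35645372809228, 0.0, array([-0.4, -0.2,  0.5]), array([ 0.77,  0.56, -0.21,  0.42, -1.36, -1.06]))
[-0.001 -0.002  0.004] [ 3.  -1.9 90. ]
[[320.41590785 243.95705385]
 [320.12800773 252.72934254]
 [321.7472912  203.32898369]]
[510.84750531 166.23721396] [  353     0   287   429 79970] ((495.9999694824219, 213.99996948242188), (427.99993896484375, 285.99993896484375), 90.0)
```

View pics/w1.png

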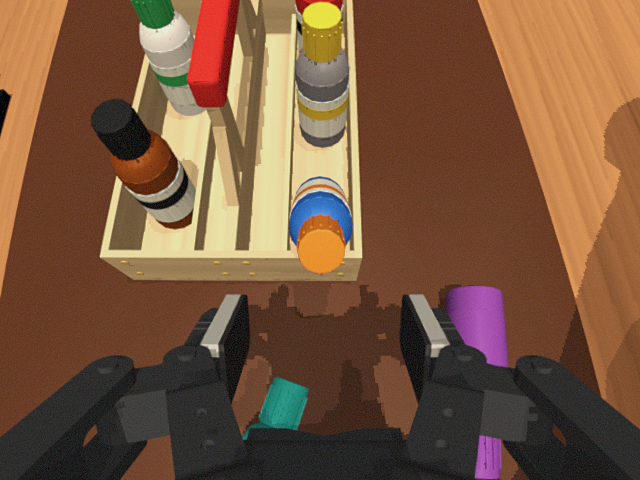

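The wrist view shows the orange cap at (321,250), against a prediction of (320,253), so I'll advance along its axis. Fingers at x≈225 and 425 straddle it.

Request:
{"api": "carry_out", "payload": {"motion": [[0,0,0.004,3,-2,30,0.3],[0,0,0.004,3,-2,55,0.3],[0,0,0.004,3,-2,75,0.3],[0,0,0.004,3,-2,90,0.3],[0,0,0.004,3,-2,90,0.3]]}}

```text
clock: 2.8
position: [548.7, 113.1, 106.0]
ee_rot: [-0.636, 0.699, -0.22, -0.239]
contact_force: [-0.5, 0.4, -0.3]
gripper_width: 55.5
grasp_force: 0.0
```

```bash
python3 p.py -59.5 135.6 104 0.663; python3 - <<'E'
from h import *
w=get_image("wrist"); cv2.imwrite("pics/w2.png",w["color"])
E
```

```text
(array([-58.43906349, 133.89796855, 105.96034381]), 2.8, 55.53110278766905, 0.0, array([-0.5,  0.4, -0.3]), array([ 0.69,  0.59, -0.37,  0.49, -1.16, -1.12]))
[-0.001  0.    -0.004] [-2.5  1.1  0.5]
```

View pics/w2.png

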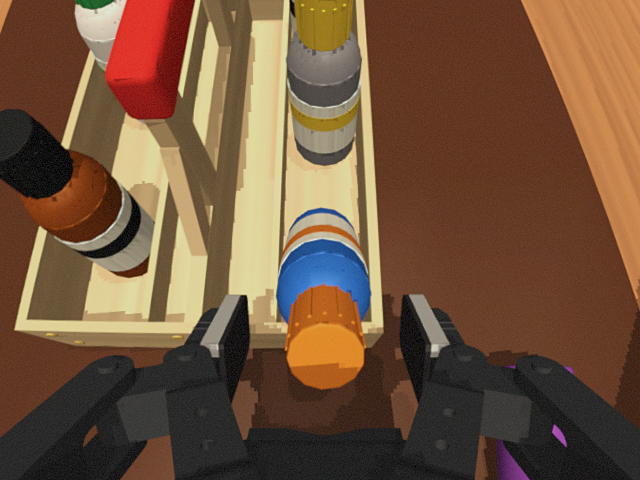

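The cap, at (325,350), is centred between the pads at (235,330) and (415,330). I'll close on it.

Request:
{"api": "carry_out", "payload": {"motion": [[0,0,-0.004,-2,0,0,0.1],[0,0,-0.004,-2,0,0,-0.6],[0,0,-0.004,-2,0,0,-0.8],[0,0,-0.004,-2,0,0,-0.8],[0,0,-0.004,-2,0,0,-0.8]]}}

```text
clock: 3.48
position: [549.5, 116.3, 104.9]
ee_rot: [-0.639, 0.698, -0.22, -0.239]
contact_force: [0.8, 1.9, 2.1]
gripper_width: 23.5
grasp_force: 58.7
```

```bash
cat >> p.py <<'E'
def arc(E,z0,phis):
    # rotate the held bottle about its foot edge E=(y,z) in caddy y-z by phi (upward, towards -y)
    w=where()[0]
    for f in phis:
        d=np.array([w[1]-E[0],w[2]-E[1]]); c,s=np.cos(f),np.sin(f)
        y=E[0]+c*d[0]-s*d[1]; z=E[1]+s*d[0]+c*d[1]+z0
        print(f,np.round([y,z],1),*plan(-59.5,y,z,0.663-f))
E
python3 p.py; python3 -c "
from p import *
arc((86.7,9),1.5,[.13,.26,.39,.52,.663])"
```

```text
(array([-57.92377672, 137.08401706, 104.91845049]), 3.475, 23.504426591827343, 58.66911828517914, array([0.8, 1.9, 2.1]), array([ 0.7 ,  0.59, -0.37,  0.49, -1.16, -1.11]))
0.13 [124.2 112.1] [-0.004 -0.129  0.001] [14.6  1.6  2.2]
0.26 [110.7 116.1] [-0.003 -0.259  0.001] [27.7  1.6  7.3]
0.39 [ 96.8 118.4] [-0.003 -0.389  0.002] [40.   1.7 14.1]
0.52 [ 82.8 118.8] [-0.003 -0.519  0.002] [51.4  1.7 22.5]
0.663 [ 67.4 117.1] [-0.003 -0.662  0.002] [62.5  1.8 33.3]
```

Request:
{"api": "carry_out", "payload": {"motion": [[0,-0.129,0,14.6,0.5,2.2,-0.8],[0,-0.259,0,27.7,0.8,7.3,-0.8],[0,-0.389,0,40,0.8,14.1,-0.8],[0,-0.519,0,51.4,0.8,22.5,-0.8],[0,-0.662,0,62.5,0.8,33.3,-0.8]]}}

```text
clock: 4.1
position: [542.6, 46.2, 118.8]
ee_rot: [-0.676, 0.737, -0.0, 0.003]
contact_force: [-1.2, -2.0, 4.2]
gripper_width: 23.3
grasp_force: 59.2
```

Request:
{"api": "carry_out", "payload": {"motion": [[0,0,0,0,0,0,-0.8],[0,0,0,0,0,0,-0.8]]}}

```text
clock: 4.35
position: [542.6, 45.2, 118.8]
ee_rot: [-0.675, 0.738, -0.002, 0.0]
contact_force: [-1.5, -1.8, 10.4]
gripper_width: 23.3
grasp_force: 60.2
```

```bash
python3 p.py -59 67.4 116 0;  python3 - <<'E'
from h import *
w=get_image("wrist")["color"]; s=get_image("side")["color"]
a=cv2.resize(s[180:330,265:435],(510,450),interpolation=cv2.INTER_CUBIC)
b=cv2.resize(w,(290,218)); o=np.zeros((450,800,3),np.uint8); o[:,:510]=a; o[:218,510:]=b
cv2.imwrite("pics/u.png",o)
E
```

```text
(array([-58.35681061,  65.69128101, 118.75003653]), 4.35, 23.265675820122844, 60.20020544528961, array([-1.5, -1.8, 10.4]), array([ 0.38,  0.38, -0.36,  0.  , -0.83, -0.47]))
[-0.003 -0.002  0.002] [-1.7  0.6  2.7]
```

View pics/u.png

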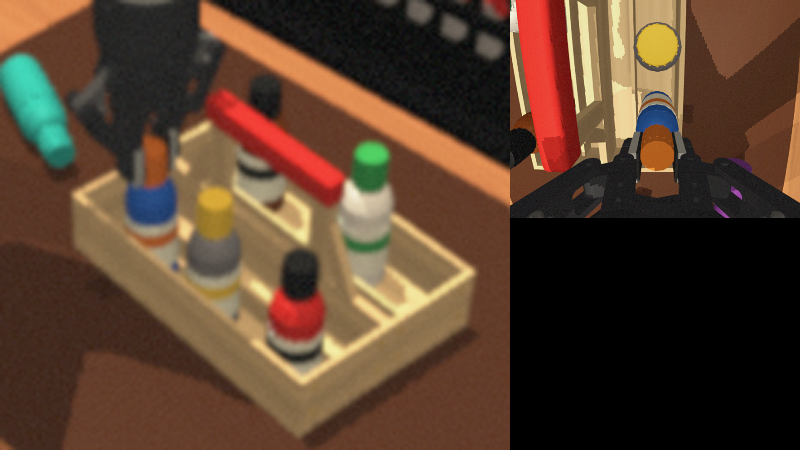

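The bottle is upright and pressed lightly on the floor (cap at about (155,160) in the mosaic, side-view lean same as its neighbours). I'll ease up, release partway so the fingers clear the bar, and retreat straight up.

Request:
{"api": "carry_out", "payload": {"motion": [[0,0,0,0,0,-1,-0.8],[0,0,0,0,0,-1,-0.35],[0,0,0,0,0,-1,-0.1],[0,0,0,0,0,-1,0.05],[0,0,0,0,0,-1,0.05]]}}

```text
clock: 5.08
position: [542.0, 46.4, 117.5]
ee_rot: [-0.675, 0.738, -0.001, -0.0]
contact_force: [-0.3, 0.9, -0.6]
gripper_width: 44.9
grasp_force: 0.0
```

Request:
{"api": "carry_out", "payload": {"motion": [[0,0,0,0,0,-10,0.05],[0,0,0,0,0,-30,0.05],[0,0,0,0,0,-60,0.05],[0,0,0,0,0,-100,0.05],[0,0,0,0,0,-130,0.05]]}}

```text
clock: 5.7
position: [542.4, 46.6, 250.5]
ee_rot: [-0.675, 0.738, -0.001, 0.001]
contact_force: [-0.4, -0.2, -0.4]
gripper_width: 45.2
grasp_force: 0.0
```

```bash
python3 p.py 0 0 250 0;  python3 - <<'E'
from m import *
from p import O,C
t=get_image("top"); s=get_image("side")
a=cv2.resize(s["color"][180:330,265:435],(400,353),interpolation=cv2.INTER_CUBIC)
b=cv2.resize(t["color"][165:270,255:415],(400,263),interpolation=cv2.INTER_CUBIC); o=np.zeros((353,800,3),np.uint8); o[:,:400]=a; o[:263,400:]=b
cv2.imwrite("pics/v.png",o)
c,st,m=comp(s,(0,150,80),(6,255,255),(325,205,390,255),(174,150,80),(180,255,255)); print(c)
E
```

```text
(array([-58.74793294,  67.03890493, 250.49238609]), 5.7, 45.1783856299819, 0.0, array([-0.4, -0.2, -0.4]), array([ 0.38,  0.24, -0.19,  0.  , -1.14, -0.47]))
[-0.004 -0.     0.002] [ 67.2 -58.6   0.7]
[356.26509573 228.04860088]
```

View pics/v.png

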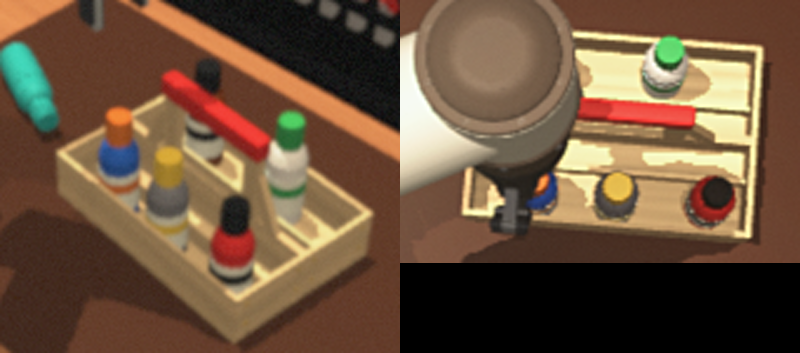

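All five bottles stand: orange cap at (118,125) in the side crop, and the bar hasn't moved. Next I go above the bar, keeping the same orientation and a 45 mm opening.

Request:
{"api": "carry_out", "payload": {"motion": [[0,0,0.002,20,-18,0,0.05],[0,0,0.002,45,-39,0,0.05],[0,0,0.002,62,-54,0,0.05],[0,0,0.002,67,-58.6,0,0.05],[0,0,0.002,67,-58.6,0,0.05]]}}

```text
clock: 6.42
position: [594.2, -25.4, 247.6]
ee_rot: [-0.674, 0.738, -0.0, -0.0]
contact_force: [-0.2, 1.5, -0.2]
gripper_width: 44.8
grasp_force: 0.0
```

```bash
python3 p.py 0 0 139 0; python3 - <<'E'
from m import *
from p import O,C
w=get_image("wrist"); c,st,m=comp(w,(0,150,60),(6,255,255),(100,0,540,480),(174,150,60),(180,255,255))
r=cv2.minAreaRect(np.argwhere(m)[:,::-1].astype(np.float32)); print(c,st,r)
b=onz(w,cv2.boxPoints(r),153)
print(((b-O)@C).round(1)); 
cv2.imwrite("pics/w3.png",w["color"])
E
```

```text
(array([-6.46020231e-01,  3.57516583e-02,  2.47580376e+02]), 6.425, 44.84248333932241, 0.0, array([-0.2,  1.5, -0.2]), array([ 0.23,  0.33, -0.07,  0.  , -1.17, -0.32]))
[-0.    -0.001 -0.   ] [-1.000e-01 -6.000e-01  1.086e+02]
[317.56078829 228.83495146] [ 301  118   33  228 6901] ((317.0, 231.5), (227.0, 32.0), 90.0)
[[ 10.4 -68.7 153. ]
 [ -6.  -68.7 153. ]
 [ -6.5  62.2 153. ]
 [ 12.7  62.2 153. ]]
```

View pics/w3.png

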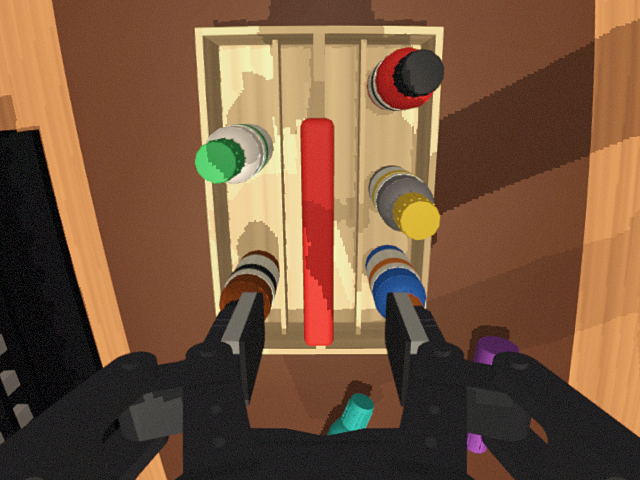

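The wrist view shows the bar (301–334, 118–346) aligned with the tool, centred about 2 mm to +x. I'll correct for that and descend.

Request:
{"api": "carry_out", "payload": {"motion": [[0,0,0,2,-2,30,0.05],[0,0,0,2,-2,60,0.05],[0,0,0,2,-2,85,0.05],[0,0,0,2,-2,100,0.05],[0,0,0,2,-2,108,0.05]]}}

```text
clock: 7.1
position: [596.2, -27.2, 139.6]
ee_rot: [-0.675, 0.738, -0.001, -0.0]
contact_force: [0.4, 0.1, 0.5]
gripper_width: 45.1
grasp_force: 0.0
```

Request:
{"api": "carry_out", "payload": {"motion": [[0,0,0,0,0,0,-0.3],[0,0,0,0,0,0,-0.5],[0,0,0,0,0,0,-0.8],[0,0,0,0,0,0,-1],[0,0,0,0,0,0,-1]]}}

```text
clock: 7.72
position: [597.9, -27.6, 141.2]
ee_rot: [-0.675, 0.738, -0.002, 0.002]
contact_force: [4.6, -0.1, 3.8]
gripper_width: 17.1
grasp_force: 60.1
```

```bash
python3 p.py 1 -2 142 0
```

```text
(array([  3.2676631 ,  -1.772824  , 141.21055174]), 7.725, 17.06666922820613, 60.12260913848877, array([ 4.6, -0.1,  3.8]), array([ 0.23,  0.43, -0.2 ,  0.  , -0.93, -0.32]))
[-0.005 -0.001  0.001] [ 0.2  2.3 -0.8]
```

Request:
{"api": "carry_out", "payload": {"motion": [[0,0,0,0,0,-2,-1],[0,0,0,0,0,-5,-1],[0,0,0,0,0,-9,-1],[0,0,0,0,0,-13,-1],[0,0,0,0,0,-16,-1]]}}

```text
clock: 8.35
position: [596.1, -27.7, 155.9]
ee_rot: [-0.674, 0.738, -0.001, -0.0]
contact_force: [0.1, -0.5, -7.2]
gripper_width: 17.1
grasp_force: 58.8
```

```bash
python3 p.py; python3 - <<'E'
from h import *
s=get_image("side"); print(read_state()["wrist_torque"])
a=cv2.resize(s["color"][150:330,265:435],None,fx=3,fy=3,interpolation=cv2.INTER_CUBIC)
cv2.imwrite("pics/l.png",a)
E
```

```text
(array([  1.45425145,  -2.0394785 , 155.85377644]), 8.35, 17.064203514740452, 58.833961486816406, array([ 0.1, -0.5, -7.2]), array([ 0.23,  0.41, -0.19,  0.  , -0.97, -0.32]))
[ 0.00453786 -0.08263525  0.02899028]
```

View pics/l.png

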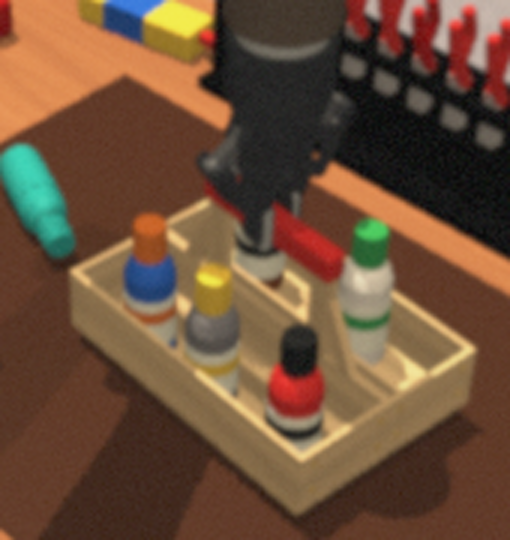

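Full weight is carried (−7.2 N). The caddy is level about 15 mm up and the bottles stand (oil cap at (150,240), bar at (310,240)), so I'll continue lifting.

Request:
{"api": "carry_out", "payload": {"motion": [[0,0,0,0,0,-5,-1],[0,0,0,0,0,-12,-1],[0,0,0,0,0,-21,-1],[0,0,0,0,0,-30,-1],[0,0,0,0,0,-39,-1]]}}

```text
clock: 9.02
position: [596.4, -27.6, 195.8]
ee_rot: [-0.674, 0.738, -0.001, 0.0]
contact_force: [-0.4, 0.3, -6.8]
gripper_width: 17.0
grasp_force: 58.8
```

Request:
{"api": "carry_out", "payload": {"motion": [[0,0,0,0,0,-9,-1],[0,0,0,0,0,-18,-1],[0,0,0,0,0,-27,-1],[0,0,0,0,0,-35,-1],[0,0,0,0,0,-40,-1]]}}

```text
clock: 9.65
position: [596.4, -27.5, 235.6]
ee_rot: [-0.675, 0.738, -0.001, 0.0]
contact_force: [0.2, -0.1, -7.3]
gripper_width: 16.7
grasp_force: 58.9
```

Request:
{"api": "carry_out", "payload": {"motion": [[0,0,0,0,0,-2,-1],[0,0,0,0,0,-3,-1],[0,0,0,0,0,-3,-1],[0,0,0,0,0,-3,-1],[0,0,0,0,0,-3,-1]]}}

```text
clock: 10.28
position: [596.2, -27.6, 237.7]
ee_rot: [-0.674, 0.738, -0.001, -0.0]
contact_force: [-0.4, 0.4, -6.9]
gripper_width: 17.3
grasp_force: 58.8
```

```bash
python3 p.py; python3 - <<'E'
from h import *
s=get_image("side"); print(np.abs(read_state()["joint_vel"]).max())
a=cv2.resize(s["color"][120:320,255:445],None,fx=2.9,fy=2.9,interpolation=cv2.INTER_CUBIC)
cv2.imwrite("pics/f.png",a)
E
```

```text
(array([  1.59652666,  -1.94422142, 237.74752505]), 10.275, 17.33788447343678, 58.837058544158936, array([-0.4,  0.4, -6.9]), array([ 0.23,  0.34, -0.08,  0.  , -1.15, -0.32]))
0.003809880156517001
```

View pics/f.png

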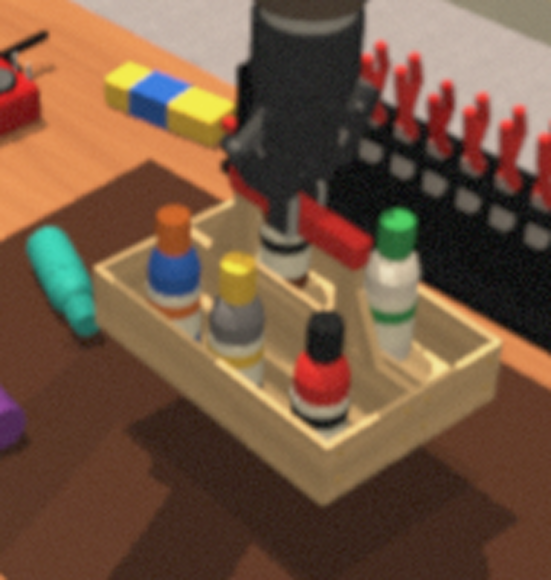

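The caddy hangs level about 96 mm up, still, with all five bottles standing (orange cap at (174,228), bar at (335,235)). I'm handing in.

```bash
python3 -c "
from bench import *
print(job_done())"
```

```text
the job is handed in; nothing more can be done
None
```

I stood the orange-capped bottle up in its lane and released it. The caddy is now held level and still by its red handle, about 96 mm above the mat, with all five bottles standing; the job is handed in, though no verdict came back.

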